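# Lay the tallest battery pack down on the service pad

### The job

Three grey battery packs stand upright in a row, just in front of the raised edge of the low service pad. Tip the tallest one over onto the pad by pushing high on its near face, so that its foot is stopped by the pad's edge and it ends up lying flat on the pad with its brass contacts facing up. Do not lift it, and leave the two shorter packs standing where they are.

Things in the scene. Friction and masses are not known exactly. Their poses are not given: they have to be found in the camera images.
- tall_pack: Pack to lay down: grey plastic box, 60 mm deep (x), 62 wide (y), 150 tall (z), under 0.85 kg, loose. Origin: centre of its underside. Starts upright, +x face 2 to 6 mm short of the pad's edge, left, middle or right; brass contacts low on its -x face (towards the robot). Pushed 115 mm up with a few newtons it passes its balance point at 22 degrees (50 mm of push) and falls onto the pad.
- short_pack_1: A pack that stays standing, identical to the other short one: same make and section as the tall pack, 60 mm deep (x), 62 wide (y), but 115 mm tall (z), loose. Origin: centre of its underside. The three packs stand in a row along the pad's front edge, about 86 mm from centre to centre; their order varies.
- short_pack_2: Another pack that stays standing, identical to the other short one: same make and section as the tall pack, 60 mm deep (x), 62 wide (y), but 115 mm tall (z), loose. Origin: centre of its underside. The three packs stand in a row along the pad's front edge, about 86 mm from centre to centre; their order varies.
- pad: Service pad: fixed flat aluminium plate with a dark rubber top, 135 mm deep (x), 240 wide (y), 12 thick (z), on the bench. Origin: the middle of its front edge (nearest the robot), at bench height; +x runs from that edge across the pad, away from the robot. This front edge is the 12 mm high step that stops a pack's foot.
There are look-alikes about, which are no part of the job. Leave any pink or purple look-alike of the short_pack_1 alone. Leave any orange look-alike of the short_pack_2 alone.

How it is judged:
By the outcome, as a careful person would: the job done as asked, in the order asked, and still so for the second after the job is handed in, with the robot touching nothing.
It also fails if it takes over 29 s, if anything falls off the work surface, if the arm or the gripper's body presses on something with over 40 N, if the wrist force passes 120 N, or if a joint passes its speed limit or range.

### The arm

A 7-joint arm with a two-finger parallel gripper is mounted at the origin on a cart in front of the work surface, level with it; the furniture and walls round the work are solid. World frame = base frame: x ahead of the robot, y to its left, z up, the work surface at z = 0. Lengths are in m, angles in rad, forces in N, time in s.
With the tool pointing down it reaches from about 0.425 to 0.925 m from the base axis. Payload 6.8 kg.
Tool frame: the origin (TCP) lies between the finger pads; the fingertips stand 8 mm ahead of it and the grasp point (between the pads) lies 11 mm behind it; z points along the fingers, y is the line along which they close (so a half turn about z gives the same grasp; the last joint's range is limited). The gripper opens to 85 mm and grips with 20 to 120 N. Pads are 22 mm wide; open, the fingers measure 114 mm over their backs; the gripper's body (76 mm by 85 mm) begins 54 mm behind the grasp point. The pads swing forward as they close: fully open they stand 13 mm farther back than shut.
Start: joints at [-1.253, 0.477, 0.022, 1.555, -0.011, 1.109, -0.083], TCP at [0.279, 0.615, 0.208] pointing down, gripper open.
Joint ranges: [-2.96, 2.96], [-0.34, 2.1], [-1.41, 1.46], [0.24, 2.44], [-1.37, 4.51], [0.17, 1.92], [-2.96, 2.96]. Speed limits (rad/s): [2.39, 2.39, 3.14, 3.14, 3.14, 3.14, 3.14].

### API

Orientations are given as a unit quaternion [x, y, z, w].
In Python, from workcell import robot gives the robot as it stands.
- The arm moves only by the shell command python3 -m jog 'ROWS'. ROWS is JSON, a list of rows, each an object of numbers: "dx", "dy", "dz": the shift along the tool's x, y, z scaled (see below); "rx", "ry", "rz": the turn, a rotation vector about the tool's x, y, z scaled (see below); "gripper": the closure, from -1 (fully open) to 1 (shut). In form: [{"dx": .., "dy": .., "dz": .., "rx": .., "ry": .., "rz": .., "gripper": ..}, ...]. A call has 1 to 10 rows; each row is the pose to reach, as a shift and turn from the pose commanded when the call began, along the tool's axes at that moment, turning the shorter way round; what a row does not reach only later rows make up. The controller multiplies each number of a shift by 0.2 m and each number of a turn by 180 degrees. A row lasts 1/10 s, in which the tool goes at most 50 mm and 8.59 degrees, less where a joint would pass 70% of its speed; a pose out of reach is approached as far as the arm can. A call with a number of a shift or a turn outside -1 to 1 is refused whole. A call with a gripper value outside its range is refused whole. The fingers move at their own pace and stop on an object; the grip force is fixed at half the most. Time passes only in rows, so rows that repeat a pose let the fingers close. It gives the time, the measured TCP pose, the force, the opening and the grip force at its end, in the units of the state.
- robot.get_state(): the state, without advancing time (a new reading comes with each control period).
- robot.capture(name): name is "scene" or "top" or "wrist"; returns a dict with "color" (384x512x3 uint8, blue, green, red), "depth" (384x512 float32, m along the optical axis (not along the pixel's ray), 0 where there is no reading), "fx", "fy", "cx", "cy" (pixels), "k1" (the pictures are not rectified: a ray, as slopes to the right and down, at radius r is drawn at 1 + k1 r^2 times it, then the intrinsics apply), "origin" and "orientation" of the camera in the world; the wrist camera has in their place "hand_eye" (4x4, takes a point from camera to tool coordinates, whose origin is the TCP and whose axes are the flange's). Camera axes: x right, y down, z forward; pixel columns grow to the right and rows downward; lengths in m; the calibration is good to about 2 mm. A picture is of the moment at which its call begins: read the wrist's pose just before it.
- robot.sign_off(): hands the job in; it is judged then, once.
The state is a dict: "time": time; "joint_positions": joint angles; "joint_vel": joint speeds; "tau": joint torques, N m; "position": TCP position; "tcp_rot": TCP orientation; "wrist_force": force on the tool from outside, world axes, zero at the start; "moment": the same for the moment, N m; "gripper_width": finger opening in m; "grasp_force": force on a finger pad.
Only numpy, scipy, OpenCV 4.12 (cv2) and the standard library are available. Lean on these libraries where they do the work, as an engineer would, in place of code of your own. Each camera call takes 0.05 s, during which the arm holds its last target. There are 200 camera calls.

## Working session

There is one attempt and no reset: what is moved stays moved. The work goes in short steps, Python scripts to look and compute and a shell command to move; the robot and the scene stay as the last step left them, time stands still between calls to the robot, and variables do not carry over. Pictures are saved under pics/ and viewed, at most 12 in all, crops included, and the job is handed in when it is done.

```bash
mkdir -p pics; python3 - <<'E'
from workcell import robot
import cv2,numpy as np,pickle
s=robot.get_state();print({k:s[k] for k in("time","position","tcp_rot","wrist_force","gripper_width")})
a=robot.capture("scene");b=robot.capture("top")
pickle.dump((a,b),open("ab.pkl","wb"))
for n,c in(("s0",a),("t0",b)):
    cv2.imwrite(f"pics/{n}.png",c["color"]);print(c["origin"],c["orientation"],c["fx"],c["cx"],c["k1"])
E
```

```text
{'time': 0.0, 'position': array([0.27855921, 0.61413505, 0.20651585]), 'tcp_rot': array([ 2.11280878e-01,  9.77424949e-01, -9.17679864e-04, -1.30802441e-04]), 'wrist_force': array([0.29481884, 0.67538282, 0.43370192]), 'gripper_width': 0.08501994282970896}
[ 0.95576357 -0.26797345  0.66026417] [ 0.83397587  0.39343286 -0.15672296 -0.35374107] 375.3426931207453 259.58239727798406 -0.10843756322234799
[0.33944307 0.14224296 1.0009097 ] [ 0.70865238 -0.70036247  0.06971047 -0.04944362] 483.92753175002554 254.68374943239277 -0.2125210256832597
```

View pics/s0.png

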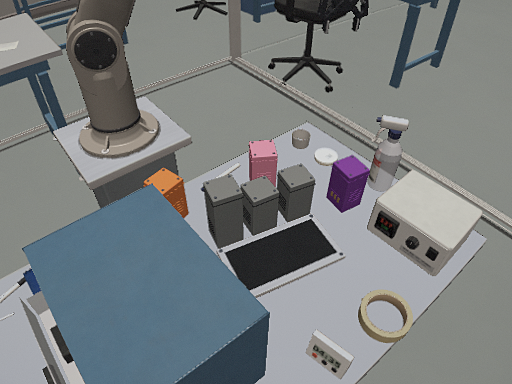

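View pics/t0.png

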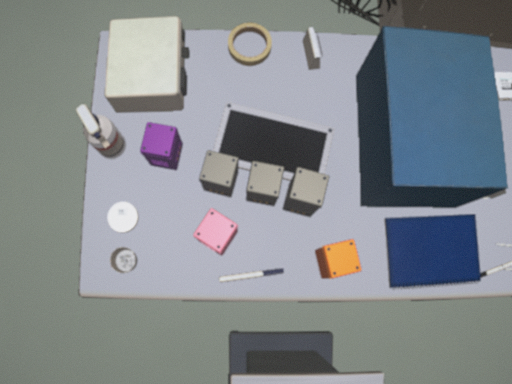

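The top view shows the three grey tops at about (219,172), (265,180) and (308,190). The scene view shows the one at (308,190) is the tallest. The pad is at about (275,143), with pink, purple and orange look-alikes and a blue box nearby. Next I measure from depth.

```bash
cat >h.py <<'E'
import numpy as np,cv2
from scipy.spatial.transform import Rotation as R
def cloud(c,T=None):
    h,w=c["depth"].shape;v,u=np.mgrid[:h,:w]
    K=np.array([[c["fx"],0,c["cx"]],[0,c["fy"],c["cy"]],[0,0,1]])
    n=cv2.undistortPoints(np.dstack([u,v]).reshape(-1,1,2).astype(np.float64),K,np.array([c["k1"],0,0,0.]))[:,0]
    z=c["depth"].reshape(-1,1);p=np.hstack([n*z,z])
    p=R.from_quat(c["orientation"]).apply(p)+c["origin"]
    p[z[:,0]==0]=np.nan
    return p.reshape(h,w,3)
E
python3 - <<'E'
import pickle;from h import *
a,b=pickle.load(open("ab.pkl","rb"))
P=cloud(b);col=b["color"].astype(int)
for n,(u,v) in dict(A=(219,172),B=(265,180),C=(308,190),pink=(216,231),orange=(341,258),purple=(160,145),bench=(260,230),padmid=(275,140),padFL=(232,106),padFR=(331,128),blue=(430,110),dark=(430,250)).items(): print(n,P[v,u].round(3))
sat=col.max(2)-col.min(2)
for n,(u,v) in dict(A=(219,172),B=(265,180),C=(308,190)).items():
    z0=P[v,u,2]
    m=((abs(P[...,2]-z0)<.008)).astype(np.uint8)
    k,l=cv2.connectedComponents(m);m=l==l[v,u]
    q=P[m];r=cv2.minAreaRect((q[:,:2]*1000).astype(np.float32));print(n,z0,m.sum(),r,cv2.boxPoints(r).round(0).tolist())
# pad: z 6..18mm within region
m=((P[...,2]>.006)&(P[...,2]<.02)).astype(np.uint8)
m=cv2.morphologyEx(m,cv2.MORPH_OPEN,np.ones((3,3)));k,l=cv2.connectedComponents(m);m=l==l[140,275]
q=P[m];r=cv2.minAreaRect((q[:,:2]*1000).astype(np.float32));print("pad",m.sum(),r,cv2.boxPoints(r).round(0).tolist())
S=cloud(a)
for n,(u,v) in dict(C=(223,187),B=(260,190),A=(296,178),blue=(150,250)).items(): print("s",n,S[v,u].round(3))
m=(P[...,2]>.1)&(P[...,1]<-0.05)&(P[...,0]>.3);q=P[m];print("bluebox",q[:,:3].min(0),q.max(0))
E
```

```text
A [0.544 0.185 0.113]
B [0.529 0.099 0.117]
C [0.505 0.022 0.148]
pink [0.432 0.188 0.112]
orange [ 0.384 -0.043  0.114]
purple [0.595 0.299 0.112]
bench [ 0.447  0.103 -0.001]
padmid [0.638 0.073 0.013]
padFL [0.713 0.165 0.014]
padFR [ 0.668 -0.049  0.014]
blue [ 0.636 -0.187  0.229]
dark [ 0.406 -0.26   0.012]
A 0.11328604816005405 1041 ((551.0306396484375, 187.1036376953125), (62.356510162353516, 61.03504180908203), 76.3117904663086) [[514.0, 164.0], [573.0, 150.0], [588.0, 210.0], [529.0, 225.0]]
B 0.11707336838195459 1028 ((531.9476928710938, 98.77862548828125), (61.86244583129883, 60.49816131591797), 79.55580139160156) [[497.0, 74.0], [556.0, 63.0], [567.0, 124.0], [508.0, 135.0]]
C 0.14787634770772307 1136 ((511.3878173828125, 20.238344192504883), (62.56175994873047, 61.259986877441406), 75.29763793945312) [[474.0, -2.0], [533.0, -18.0], [549.0, 43.0], [490.0, 58.0]]
pad 5847 ((631.5882568359375, 77.1307601928711), (242.09048461914062, 137.47251892089844), 76.75048828125) [[537.0, -25.0], [671.0, -56.0], [726.0, 179.0], [592.0, 211.0]]
s C [0.515 0.019 0.151]
s B [0.538 0.095 0.113]
s A [0.561 0.176 0.116]
s blue [ 0.622 -0.181  0.23 ]
bluebox [ 0.35319805 -0.48479492  0.10000835] [ 0.95794589 -0.05001607  0.23415985]
```

```bash
python3 -m jog '[{"dx":-0.4,"dy":-0.47,"dz":0,"gripper":1},{"dx":-0.845,"dy":-1,"gripper":1},{"dx":-0.845,"dy":-1,"gripper":1},{"dx":-0.845,"dy":-1,"gripper":1},{"dx":-0.845,"dy":-1,"gripper":1},{"dx":-0.845,"dy":-1,"gripper":1},{"dx":-0.845,"dy":-1,"gripper":1}]'
cat >go.py <<'E'
import sys;from h import *;from workcell import robot
# relative move (tool axes, jog units) from the present pose to x y z, tool x axis yaw (deg), tool down
t=np.array(list(map(float,sys.argv[1:4])));yaw=np.radians(float(sys.argv[4]))
s=robot.get_state();r=R.from_quat(s["tcp_rot"])
x=np.array([np.cos(yaw),np.sin(yaw),0]);z=np.array([0,0,-1.]);g=R.from_matrix(np.c_[x,np.cross(z,x),z])
print(s["time"],s["position"].round(4),s["wrist_force"].round(1),"d",(r.inv().apply(t-s["position"])/.2).round(3),"r",((r.inv()*g).as_rotvec()/np.pi).round(4))
E
python3 go.py .443 .036 .207 166.9
```

```text
0.1 [0.2786 0.6142 0.2066] [-0.6 -0.3  0.3] d [-1.943e+00 -2.293e+00  2.000e-03] r [-0.0005  0.     -0.0628]validation failed for argument at $[0]...
```

```bash
python3 -m jog '[{"dx":-0.845,"dy":-1,"dz":0,"rx":0,"ry":0,"rz":0,"gripper":1},{"dx":-0.845,"dy":-1,"dz":0,"rx":0,"ry":0,"rz":0,"gripper":1},{"dx":-0.845,"dy":-1,"dz":0,"rx":0,"ry":0,"rz":0,"gripper":1},{"dx":-0.845,"dy":-1,"dz":0,"rx":0,"ry":0,"rz":0,"gripper":1},{"dx":-0.845,"dy":-1,"dz":0,"rx":0,"ry":0,"rz":0,"gripper":1},{"dx":-0.845,"dy":-1,"dz":0,"rx":0,"ry":0,"rz":0,"gripper":1},{"dx":-0.845,"dy":-1,"dz":0,"rx":0,"ry":0,"rz":0,"gripper":1}]'
python3 go.py .443 .036 .207 166.9
```

```text
time: 0.8
position: [0.351, 0.3606, 0.2076]
tcp_rot: [0.213, 0.977, -0.0, 0.0]
wrist_force: [-0.3, -0.3, -0.2]
gripper_width: 0.0001
grasp_force: 0.0
0.8 [0.351  0.3606 0.2076] [-0.3 -0.3 -0.2] d [-1.095 -1.283  0.004] r [-0.0001  0.     -0.0641]
```

```bash
python3 -m jog '[{"dx":-0.845,"dy":-1,"dz":0,"rx":0,"ry":0,"rz":0,"gripper":1},{"dx":-0.845,"dy":-1,"dz":0,"rx":0,"ry":0,"rz":0,"gripper":1},{"dx":-0.845,"dy":-1,"dz":0,"rx":0,"ry":0,"rz":0,"gripper":1},{"dx":-0.845,"dy":-1,"dz":0,"rx":0,"ry":0,"rz":-0.064,"gripper":1},{"dx":-0.845,"dy":-1,"dz":0,"rx":0,"ry":0,"rz":-0.064,"gripper":1},{"dx":-0.845,"dy":-1,"dz":0,"rx":0,"ry":0,"rz":-0.064,"gripper":1},{"dx":-0.845,"dy":-1,"dz":0,"rx":0,"ry":0,"rz":-0.064,"gripper":1}]'
python3 go.py .443 .036 .207 166.9
```

```text
time: 1.5
position: [0.4225, 0.1098, 0.2076]
tcp_rot: [0.114, 0.994, -0.0, 0.0]
wrist_force: [0.2, 0.7, -1.2]
gripper_width: -0.0
grasp_force: 0.0
1.5 [0.4225 0.1098 0.2076] [ 0.2  0.7 -1.2] d [-0.183 -0.336  0.003] r [-0.      0.0002  0.0002]
```

```bash
python3 -m jog '[{"dx":-0.183,"dy":-0.336,"dz":0,"rx":0,"ry":0,"rz":0,"gripper":1},{"dx":-0.183,"dy":-0.336,"dz":0,"rx":0,"ry":0,"rz":0,"gripper":1},{"dx":-0.183,"dy":-0.336,"dz":0,"rx":0,"ry":0,"rz":0,"gripper":1},{"dx":-0.183,"dy":-0.336,"dz":0.2,"rx":0,"ry":0,"rz":0,"gripper":1},{"dx":-0.183,"dy":-0.336,"dz":0.4,"rx":0,"ry":0,"rz":0,"gripper":1},{"dx":-0.183,"dy":-0.336,"dz":0.447,"rx":0,"ry":0,"rz":0,"gripper":1},{"dx":-0.183,"dy":-0.336,"dz":0.447,"rx":0,"ry":0,"rz":0,"gripper":1}]'
python3 go.py .482 .027 .118 166.9
python3 - <<'E'
from workcell import robot;import cv2,numpy as np
a=robot.capture("scene");w=robot.capture("wrist")
cv2.imwrite("pics/1.png",np.vstack([cv2.resize(a["color"][100:300,60:380],(640,400))]));cv2.imwrite("pics/1w.png",w["color"])
E
```

```text
time: 2.2
position: [0.4412, 0.0389, 0.1171]
tcp_rot: [0.111, 0.994, -0.001, -0.002]
wrist_force: [-0.4, 1.3, 0.2]
gripper_width: -0.0003
grasp_force: 0.0
2.2 [0.4412 0.0389 0.1171] [-0.4  1.3  0.2] d [-0.212 -0.013 -0.005] r [-0.0005 -0.001   0.0021]
```

View pics/1.png

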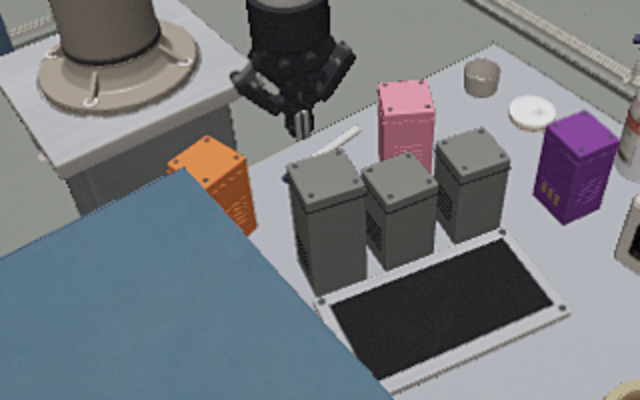

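View pics/1w.png

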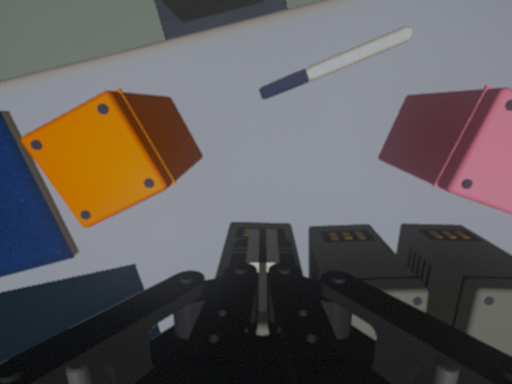

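The scene view shows the shut fingers behind the tall pack at (300,120) in the crop. In the wrist view they're centred on its near face at about (260,250), with contacts low on that face and the neighbours clear. Pushing now, gently.

```bash
python3 -m jog '[{"dx":-0.06,"dy":-0.01,"dz":0,"rx":0,"ry":0,"rz":0,"gripper":1},{"dx":-0.1,"dy":-0.01,"dz":0,"rx":0,"ry":0,"rz":0,"gripper":1},{"dx":-0.13,"dy":-0.01,"dz":0,"rx":0,"ry":0,"rz":0,"gripper":1},{"dx":-0.15,"dy":-0.01,"dz":0,"rx":0,"ry":0,"rz":0,"gripper":1},{"dx":-0.17,"dy":-0.01,"dz":0,"rx":0,"ry":0,"rz":0,"gripper":1},{"dx":-0.19,"dy":-0.01,"dz":0,"rx":0,"ry":0,"rz":0,"gripper":1},{"dx":-0.21,"dy":-0.01,"dz":0,"rx":0,"ry":0,"rz":0,"gripper":1},{"dx":-0.24,"dy":-0.01,"dz":0,"rx":0,"ry":0,"rz":0,"gripper":1},{"dx":-0.27,"dy":-0.01,"dz":0,"rx":0,"ry":0,"rz":0,"gripper":1},{"dx":-0.3,"dy":-0.01,"dz":0,"rx":0,"ry":0,"rz":0,"gripper":1}]'
python3 - <<'E'
from workcell import robot;import cv2,numpy as np
a=robot.capture("scene")
cv2.imwrite("pics/2.png",cv2.resize(a["color"][100:300,60:380],(640,400)))
E
```

```text
time: 3.3
position: [0.5009, 0.0217, 0.1181]
tcp_rot: [0.112, 0.994, 0.0, 0.0]
wrist_force: [-1.1, -0.3, 1.0]
gripper_width: 0.0
grasp_force: 0.5
```

View pics/2.png

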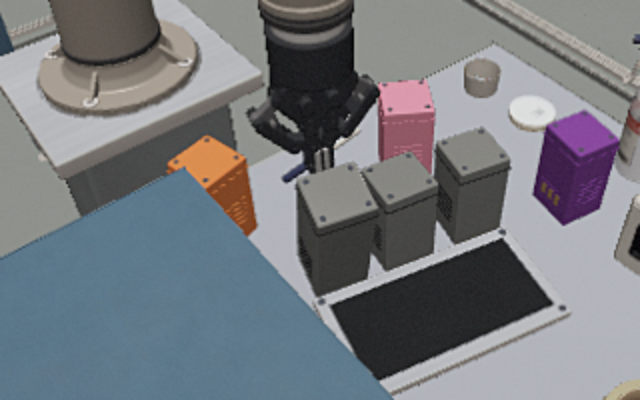

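The tall pack is tilting, with its foot against the pad edge at (340,290) in the crop. Its top has moved forward and the neighbours are untouched. I keep pushing.

```bash
python3 -m jog '[{"dx":-0.03,"dy":0,"dz":0,"rx":0,"ry":0,"rz":0,"gripper":1},{"dx":-0.06,"dy":0,"dz":0,"rx":0,"ry":0,"rz":0,"gripper":1},{"dx":-0.09,"dy":0,"dz":0,"rx":0,"ry":0,"rz":0,"gripper":1},{"dx":-0.12,"dy":0,"dz":0,"rx":0,"ry":0,"rz":0,"gripper":1},{"dx":-0.15,"dy":0,"dz":0,"rx":0,"ry":0,"rz":0,"gripper":1},{"dx":-0.18,"dy":0,"dz":0,"rx":0,"ry":0,"rz":0,"gripper":1},{"dx":-0.21,"dy":0,"dz":0,"rx":0,"ry":0,"rz":0,"gripper":1},{"dx":-0.23,"dy":0,"dz":0,"rx":0,"ry":0,"rz":0,"gripper":1},{"dx":-0.25,"dy":0,"dz":0,"rx":0,"ry":0,"rz":0,"gripper":1},{"dx":-0.25,"dy":0,"dz":0,"rx":0,"ry":0,"rz":0,"gripper":1}]'
python3 - <<'E'
from workcell import robot;import cv2,numpy as np
a=robot.capture("scene")
cv2.imwrite("pics/3.png",cv2.resize(a["color"][100:300,60:380],(640,400)))
E
```

```text
time: 4.35
position: [0.5494, 0.0106, 0.1181]
tcp_rot: [0.112, 0.994, -0.0, 0.0]
wrist_force: [0.1, 1.3, -1.0]
gripper_width: -0.0003
grasp_force: 0.0
```

View pics/3.png

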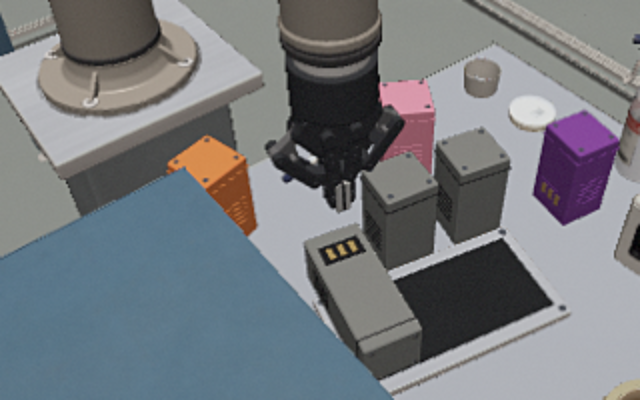

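The pack is down on the pad with its brass contacts up at (340,250), and both neighbours are standing. I retract and check how it lies.

```bash
python3 -m jog '[{"dx":0,"dy":0,"dz":-0.2,"rx":0,"ry":0,"rz":0,"gripper":1},{"dx":0,"dy":0,"dz":-0.4,"rx":0,"ry":0,"rz":0,"gripper":1},{"dx":0.2,"dy":0,"dz":-0.5,"rx":0,"ry":0,"rz":0,"gripper":1},{"dx":0.4,"dy":0.1,"dz":-0.5,"rx":0,"ry":0,"rz":0,"gripper":1},{"dx":0.5,"dy":0.3,"dz":-0.5,"rx":0,"ry":0,"rz":0,"gripper":1},{"dx":0.5,"dy":0.5,"dz":-0.5,"rx":0,"ry":0,"rz":0,"gripper":1},{"dx":0.5,"dy":0.7,"dz":-0.5,"rx":0,"ry":0,"rz":0,"gripper":1},{"dx":0.5,"dy":0.9,"dz":-0.5,"rx":0,"ry":0,"rz":0,"gripper":1},{"dx":0.5,"dy":0.9,"dz":-0.5,"rx":0,"ry":0,"rz":0,"gripper":1},{"dx":0.5,"dy":0.9,"dz":-0.5,"rx":0,"ry":0,"rz":0,"gripper":1}]'
python3 - <<'E'
from workcell import robot;from h import *
a=robot.capture("scene");b=robot.capture("top")
cv2.imwrite("pics/4.png",np.hstack([cv2.resize(c["color"],(400,300)) for c in(a,b)]))
P=cloud(b);q=P[(abs(P[...,2]-.072)<.012)&(P[...,0]>.52)&(P[...,0]<.75)&(P[...,1]>-.06)&(P[...,1]<.06)]
r=cv2.minAreaRect((q[:,:2]*1000).astype(np.float32));print(len(q),r,cv2.boxPoints(r).round().tolist())
A=np.c_[q[:,:2],np.ones(len(q))];print("plane",np.linalg.lstsq(A,q[:,2],rcond=None)[0],np.median(q[:,2]))
for n,c in dict(A=(.551,.187),B=(.532,.099)).items():
    m=(abs(P[...,2]-.115)<.009)&(np.hypot(P[...,0]-c[0],P[...,1]-c[1])<.055);q=P[m]
    print(n,m.sum(),cv2.minAreaRect((q[:,:2]*1000).astype(np.float32)))
E
```

```text
time: 5.4
position: [0.491, 0.209, 0.2177]
tcp_rot: [0.111, 0.994, -0.0, -0.0]
wrist_force: [1.2, -0.9, 0.0]
gripper_width: 0.0002
grasp_force: 0.0
2184 ((589.7327880859375, 1.2408332824707031), (63.628379821777344, 151.86534118652344), 76.69696807861328) [[509.0, -12.0], [656.0, -47.0], [671.0, 15.0], [523.0, 50.0]]
plane [-0.00197952 -0.00479678  0.07220958] 0.07111538285504554
A 0 ((0.0, 0.0), (0.0, 0.0), 0.0)
B 564 ((531.8922119140625, 97.47685241699219), (59.308841705322266, 60.09534454345703), 79.39543151855469)
```

View pics/4.png

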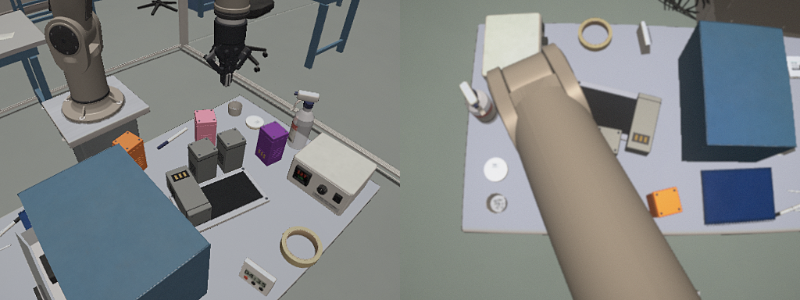

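The pack lies flat, with its top at 71 mm, level and aligned with the pad. Its foot kicked back and overhangs the edge by about 30 mm. I'll nudge it forward about 12 mm with the gripper turned 90°, so the knuckles clear the neighbour.

```bash
python3 -c "
from workcell import robot;print(robot.get_state()['joint_positions'].round(2))"; python3 go.py .471 .029 .218 76.9;python3 go.py .471 .029 .218 256.9
```

```text
[-0.73  0.23  0.25  1.9  -0.07  1.02  0.9 ]
5.5 [0.4913 0.207  0.2179] [0.1 0.1 0.2] d [-0.101 -0.89   0.   ] r [-3.000e-04  1.000e-04  5.008e-01]
5.5 [0.4913 0.207  0.2179] [0.1 0.1 0.2] d [-0.101 -0.89   0.   ] r [-1.000e-04 -3.000e-04 -4.992e-01]
```

```bash
python3 -m jog '[{"dx":-0.1,"dy":-0.89,"dz":0,"rx":0,"ry":0,"rz":0.5,"gripper":1},{"dx":-0.1,"dy":-0.89,"dz":0,"rx":0,"ry":0,"rz":0.5,"gripper":1},{"dx":-0.1,"dy":-0.89,"dz":0,"rx":0,"ry":0,"rz":0.5,"gripper":1},{"dx":-0.1,"dy":-0.89,"dz":0,"rx":0,"ry":0,"rz":0.5,"gripper":1},{"dx":-0.1,"dy":-0.89,"dz":0,"rx":0,"ry":0,"rz":0.5,"gripper":1},{"dx":-0.1,"dy":-0.89,"dz":0,"rx":0,"ry":0,"rz":0.5,"gripper":1},{"dx":-0.1,"dy":-0.89,"dz":0,"rx":0,"ry":0,"rz":0.5,"gripper":1},{"dx":-0.1,"dy":-0.89,"dz":0,"rx":0,"ry":0,"rz":0.5,"gripper":1},{"dx":-0.1,"dy":-0.89,"dz":0,"rx":0,"ry":0,"rz":0.5,"gripper":1},{"dx":-0.1,"dy":-0.89,"dz":0,"rx":0,"ry":0,"rz":0.5,"gripper":1}]'
python3 go.py .471 .029 .068 76.9
```

```text
time: 6.5
position: [0.4706, 0.0289, 0.2182]
tcp_rot: [0.762, 0.647, 0.0, -0.0]
wrist_force: [-0.3, -0.7, 0.3]
gripper_width: -0.0001
grasp_force: 0.0
6.5 [0.4706 0.0289 0.2182] [-0.3 -0.7  0.3] d [0.001 0.002 0.751] r [-0.0001 -0.0001  0.0209]
```

```bash
python3 -m jog '[{"dx":0,"dy":0,"dz":0.2,"rx":0,"ry":0,"rz":0.02,"gripper":1},{"dx":0,"dy":0,"dz":0.4,"rx":0,"ry":0,"rz":0.02,"gripper":1},{"dx":0,"dy":0,"dz":0.6,"rx":0,"ry":0,"rz":0.02,"gripper":1},{"dx":0,"dy":0,"dz":0.75,"rx":0,"ry":0,"rz":0.02,"gripper":1},{"dx":0,"dy":0,"dz":0.77,"rx":0,"ry":0,"rz":0.02,"gripper":1},{"dx":0,"dy":0.05,"dz":0.77,"rx":0,"ry":0,"rz":0.02,"gripper":1},{"dx":0,"dy":0.1,"dz":0.77,"rx":0,"ry":0,"rz":0.02,"gripper":1},{"dx":0,"dy":0.1,"dz":0.77,"rx":0,"ry":0,"rz":0.02,"gripper":1}]'
python3 go.py .516 .019 .064 76.9
python3 - <<'E'
from workcell import robot;import cv2,numpy as np
a=robot.capture("scene")
cv2.imwrite("pics/5.png",cv2.resize(a["color"][100:300,60:380],(640,400)))
E
```

```text
time: 7.3
position: [0.4948, 0.0272, 0.0661]
tcp_rot: [0.78, 0.626, 0.002, 0.001]
wrist_force: [0.7, 0.2, -0.3]
gripper_width: -0.0001
grasp_force: 0.0
7.3 [0.4948 0.0272 0.0661] [ 0.7  0.2 -0.3] d [-0.017  0.112  0.011] r [ 0.0016 -0.0006  0.0035]
```

View pics/5.png

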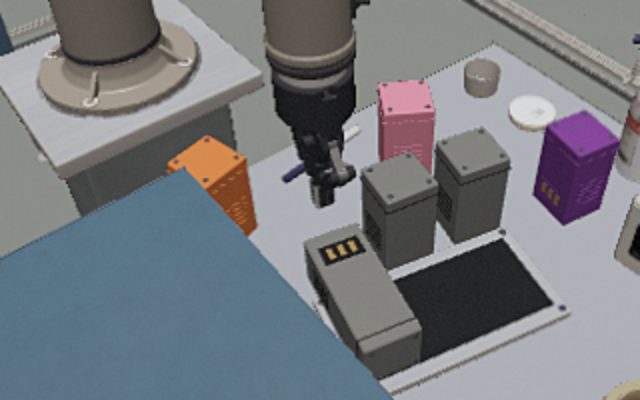

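The fingers at (322,195) in the crop are behind the foot end and clear of the neighbour. The pack hasn't been touched yet, so I start the slow nudge.

```bash
python3 -m jog '[{"dx":-0.015,"dy":0.02,"dz":0,"rx":0,"ry":0,"rz":0,"gripper":1},{"dx":-0.015,"dy":0.035,"dz":0,"rx":0,"ry":0,"rz":0,"gripper":1},{"dx":-0.015,"dy":0.05,"dz":0,"rx":0,"ry":0,"rz":0,"gripper":1},{"dx":-0.015,"dy":0.065,"dz":0,"rx":0,"ry":0,"rz":0,"gripper":1},{"dx":-0.015,"dy":0.08,"dz":0,"rx":0,"ry":0,"rz":0,"gripper":1},{"dx":-0.015,"dy":0.09,"dz":0,"rx":0,"ry":0,"rz":0,"gripper":1},{"dx":-0.015,"dy":0.09,"dz":0,"rx":0,"ry":0,"rz":0,"gripper":1}]'
cat >m.py <<'E'
from workcell import robot;from h import *
a=robot.capture("scene");b=robot.capture("top")
for c in(a,b):
    P=cloud(c);q=P[(abs(P[...,2]-.072)<.008)&(P[...,0]>.5)&(P[...,0]<.75)&(P[...,1]>-.06)&(P[...,1]<.055)]
    r=cv2.minAreaRect((q[:,:2]*1000).astype(np.float32));print(len(q),np.round(np.median(q[:,2]),4),cv2.boxPoints(r).round().tolist(),r)
cv2.imwrite("pics/6.png",cv2.resize(a["color"][100:300,60:380],(640,400)))
E
python3 m.py
```

```text
time: 8.05
position: [0.5083, 0.0206, 0.0641]
tcp_rot: [0.779, 0.626, 0.0, 0.0]
wrist_force: [0.7, 0.1, 0.5]
gripper_width: 0.0001
grasp_force: 0.0
2026 0.0715 [[509.0, -15.0], [658.0, -49.0], [671.0, 13.0], [523.0, 46.0]] ((590.359130859375, -1.0992240905761719), (62.90504837036133, 152.0182647705078), 77.24971771240234)
59 0.0695 [[521.0, 39.0], [583.0, 34.0], [584.0, 42.0], [522.0, 47.0]] ((552.67138671875, 40.63700866699219), (8.382110595703125, 62.0133056640625), 85.11631774902344)
```

```bash
python3 -m jog '[{"dx":0,"dy":0.02,"dz":0,"rx":0,"ry":0,"rz":0,"gripper":1},{"dx":0,"dy":0.035,"dz":0,"rx":0,"ry":0,"rz":0,"gripper":1},{"dx":0,"dy":0.05,"dz":0,"rx":0,"ry":0,"rz":0,"gripper":1},{"dx":0,"dy":0.065,"dz":0,"rx":0,"ry":0,"rz":0,"gripper":1},{"dx":0,"dy":0.07,"dz":0,"rx":0,"ry":0,"rz":0,"gripper":1},{"dx":0,"dy":0.07,"dz":0,"rx":0,"ry":0,"rz":0,"gripper":1}]'
python3 m.py
```

```text
time: 8.75
position: [0.5219, 0.0175, 0.0641]
tcp_rot: [0.779, 0.626, 0.0, 0.0]
wrist_force: [0.3, 0.7, 0.3]
gripper_width: -0.0
grasp_force: 0.0
2029 0.0715 [[510.0, -16.0], [658.0, -48.0], [671.0, 13.0], [523.0, 46.0]] ((590.3777465820312, -1.1309318542480469), (63.24101638793945, 151.5904083251953), 77.46125030517578)
134 0.0702 [[516.0, 46.0], [518.0, 25.0], [602.0, 30.0], [601.0, 52.0]] ((559.4713745117188, 38.16100311279297), (84.75064086914062, 21.795820236206055), 3.5715086460113525)
```

View pics/6.png

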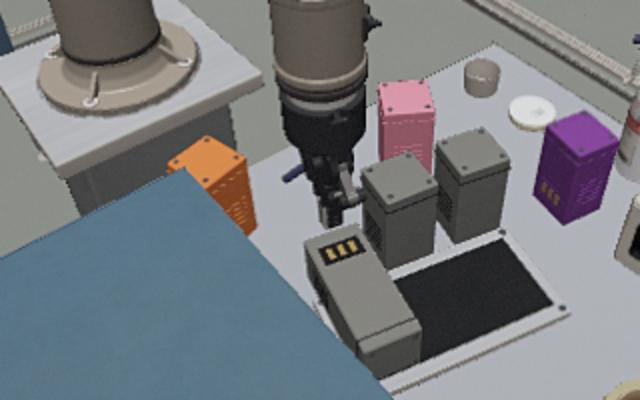

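```bash
python3 - <<'E'
from workcell import robot;from h import *
a=robot.capture("scene");s=robot.get_state();print(s["position"],s["wrist_force"])
r=R.from_quat(a["orientation"])
def pr(p):
    q=r.inv().apply(np.array(p)-a["origin"]);n=q[:2]/q[2];n=n*(1+a["k1"]*n@n)
    return ((n*[a["fx"],a["fy"]]+[a["cx"],a["cy"]]-[60,100])*2).round()
t=R.from_quat(s["tcp_rot"])
print("tip",pr(s["position"]+t.apply([0,0,.008])),"tcp",pr(s["position"]),"grasp",pr(s["position"]+t.apply([0,0,-.011])),"end mid",pr([.516,.015,.0715]),pr([.509,-.015,.0715]),pr([.523,.046,.0715]))
P=cloud(a)
for v in range(194,220,2): print(v,P[v,60+334//2-0].round(3) if False else P[v,226].round(3))
E
```

```text
[0.52159098 0.01766413 0.06406461] [-0.63645074 -0.59081129  0.40121279]
tip [333. 242.] tcp [333. 237.] grasp [332. 230.] end mid [327. 231.] [300. 240.] [355. 221.]
194 [0.535 0.012 0.152]
196 [0.529 0.015 0.139]
198 [0.535 0.011 0.141]
200 [ 0.556 -0.003  0.162]
202 [ 0.556 -0.004  0.157]
204 [ 0.554 -0.003  0.15 ]
206 [ 0.554 -0.003  0.144]
208 [0.533 0.011 0.111]
210 [0.533 0.011 0.105]
212 [0.534 0.01  0.1  ]
214 [0.463 0.056 0.   ]
216 [0.52  0.018 0.07 ]
218 [0.527 0.013 0.074]
```

The depth and the picture show the fingertips ending well above the pack's top, at (333,225) in the crop with bench visible below. The tips are about 25 mm higher than assumed, so the pack hasn't been touched. I back off, go lower and push again.

```bash
python3 -m jog '[{"dx":0,"dy":-0.15,"dz":0,"rx":0,"ry":0,"rz":0,"gripper":1},{"dx":0,"dy":-0.2,"dz":0,"rx":0,"ry":0,"rz":0,"gripper":1},{"dx":0,"dy":-0.2,"dz":0,"rx":0,"ry":0,"rz":0,"gripper":1},{"dx":0,"dy":-0.2,"dz":0.08,"rx":0,"ry":0,"rz":0,"gripper":1},{"dx":0,"dy":-0.2,"dz":0.17,"rx":0,"ry":0,"rz":0,"gripper":1},{"dx":0,"dy":-0.2,"dz":0.17,"rx":0,"ry":0,"rz":0,"gripper":1}]'
python3 m.py
python3 - <<'E'
from h import *;from workcell import robot
c=robot.capture("scene");P=cloud(c);s=robot.get_state()["position"]
q=P[(np.hypot(P[...,0]-s[0],P[...,1]-s[1])<.035)&(P[...,2]>.008)&(P[...,2]<.15)]
for z in np.arange(.01,.12,.01):
    k=q[abs(q[:,2]-z)<.005];print(z.round(2),len(k),k.mean(0).round(3) if len(k) else "")
E
```

```text
time: 9.5
position: [0.4825, 0.026, 0.0288]
tcp_rot: [0.779, 0.627, -0.001, -0.0]
wrist_force: [-0.9, 0.0, 0.8]
gripper_width: 0.0002
grasp_force: 0.0
2019 0.0715 [[510.0, -14.0], [657.0, -49.0], [671.0, 12.0], [524.0, 47.0]] ((590.286865234375, -0.7496719360351562), (62.56067657470703, 151.22622680664062), 76.68880462646484)
494 0.0712 [[618.0, -36.0], [656.0, -46.0], [671.0, 14.0], [633.0, 24.0]] ((644.535888671875, -11.130500793457031), (61.66743850708008, 39.724239349365234), 76.1788101196289)
0.01 0 
0.02 0 
0.03 0 
0.04 0 
0.05 1 [0.488 0.019 0.055]
0.06 22 [0.489 0.019 0.061]
0.07 38 [0.492 0.02  0.07 ]
0.08 27 [0.489 0.018 0.08 ]
0.09 6 [0.482 0.015 0.088]
0.1 32 [0.488 0.014 0.102]
0.11 22 [0.496 0.014 0.108]
```

View pics/6.png

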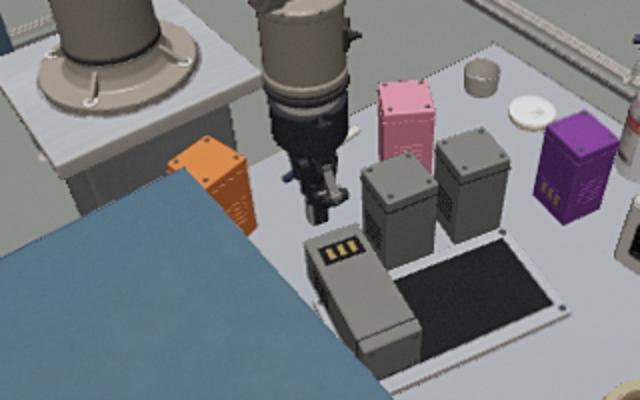

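The tips are now at about 60 mm height behind the foot end, at (318,215) in the crop, and still clear of the neighbour.

```bash
python3 -m jog '[{"dx":0,"dy":0.02,"dz":0.05,"rx":0,"ry":0,"rz":0,"gripper":1},{"dx":0,"dy":0.05,"dz":0.05,"rx":0,"ry":0,"rz":0,"gripper":1},{"dx":0,"dy":0.08,"dz":0.05,"rx":0,"ry":0,"rz":0,"gripper":1},{"dx":0,"dy":0.1,"dz":0.05,"rx":0,"ry":0,"rz":0,"gripper":1},{"dx":0,"dy":0.115,"dz":0.05,"rx":0,"ry":0,"rz":0,"gripper":1},{"dx":0,"dy":0.13,"dz":0.05,"rx":0,"ry":0,"rz":0,"gripper":1},{"dx":0,"dy":0.145,"dz":0.05,"rx":0,"ry":0,"rz":0,"gripper":1},{"dx":0,"dy":0.16,"dz":0.05,"rx":0,"ry":0,"rz":0,"gripper":1},{"dx":0,"dy":0.16,"dz":0.05,"rx":0,"ry":0,"rz":0,"gripper":1}]'
python3 m.py
```

```text
time: 10.55
position: [0.5117, 0.0196, 0.0197]
tcp_rot: [0.779, 0.627, -0.002, -0.002]
wrist_force: [-4.8, 0.6, 2.8]
gripper_width: -0.0002
grasp_force: 2.7
2087 0.0715 [[500.0, -12.0], [665.0, -51.0], [679.0, 11.0], [514.0, 50.0]] ((589.6016235351562, -0.37491607666015625), (63.45381546020508, 169.5369415283203), 76.81985473632812)
13 0.0705 [[660.0, -44.0], [663.0, -45.0], [676.0, 13.0], [673.0, 13.0]] ((667.96142578125, -15.652360916137695), (58.882022857666016, 3.609873056411743), 77.11396789550781)
```

```bash
python3 -m jog '[{"dx":0,"dy":0.015,"dz":0,"rx":0,"ry":0,"rz":0,"gripper":1},{"dx":0,"dy":0.03,"dz":0,"rx":0,"ry":0,"rz":0,"gripper":1},{"dx":0,"dy":0.03,"dz":0,"rx":0,"ry":0,"rz":0,"gripper":1},{"dx":0,"dy":-0.1,"dz":0,"rx":0,"ry":0,"rz":0,"gripper":1},{"dx":0,"dy":-0.2,"dz":0,"rx":0,"ry":0,"rz":0,"gripper":1},{"dx":0,"dy":-0.2,"dz":-0.2,"rx":0,"ry":0,"rz":0,"gripper":1},{"dx":0,"dy":-0.2,"dz":-0.45,"rx":0,"ry":0,"rz":0,"gripper":1},{"dx":0,"dy":-0.2,"dz":-0.7,"rx":0,"ry":0,"rz":0,"gripper":1},{"dx":0,"dy":-0.2,"dz":-0.9,"rx":0,"ry":0,"rz":0,"gripper":1},{"dx":0,"dy":-0.2,"dz":-0.9,"rx":0,"ry":0,"rz":0,"gripper":1}]'
python3 -m jog '[{"dx":0.25,"dy":0,"dz":0,"rx":0,"ry":0,"rz":0,"gripper":1},{"dx":0.5,"dy":0,"dz":0,"rx":0,"ry":0,"rz":0,"gripper":1},{"dx":0.75,"dy":0,"dz":0,"rx":0,"ry":0,"rz":0,"gripper":1},{"dx":1,"dy":0,"dz":0,"rx":0,"ry":0,"rz":0,"gripper":1},{"dx":1,"dy":0,"dz":0,"rx":0,"ry":0,"rz":0,"gripper":1},{"dx":1,"dy":0,"dz":0,"rx":0,"ry":0,"rz":0,"gripper":1}]'
python3 m.py
python3 - <<'E'
from workcell import robot;from h import *
import pickle
P=cloud(robot.capture("scene"));O=cloud(pickle.load(open("ab.pkl","rb"))[0])
for c in((.551,.187),(.532,.099)):
  for Q in(O,P):
    m=(abs(Q[...,2]-.115)<.006)&(np.hypot(Q[...,0]-c[0],Q[...,1]-c[1])<.048);print(m.sum(),np.median(Q[m],0).round(4))
E
```

```text
time: 11.65
position: [0.479, 0.0283, 0.2057]
tcp_rot: [0.78, 0.626, 0.005, 0.002]
wrist_force: [0.5, 0.7, -0.5]
gripper_width: 0.0004
grasp_force: 0.0
time: 12.25
position: [0.5176, 0.2243, 0.1991]
tcp_rot: [0.779, 0.628, -0.001, 0.0]
wrist_force: [0.1, -1.0, -0.5]
gripper_width: -0.0001
grasp_force: 0.0
2096 0.0715 [[523.0, -17.0], [671.0, -51.0], [685.0, 10.0], [537.0, 44.0]] ((604.0109252929688, -3.7933883666992188), (62.469871520996094, 152.56109619140625), 77.12459564208984)
2195 0.071 [[523.0, -16.0], [670.0, -50.0], [684.0, 12.0], [537.0, 45.0]] ((603.23828125, -2.045734405517578), (63.009521484375, 150.52560424804688), 77.07457733154297)
580 [0.5544 0.1816 0.1146]
578 [0.5546 0.1819 0.1146]
638 [0.536  0.0941 0.1147]
643 [0.5357 0.094  0.1146]
```

View pics/6.png

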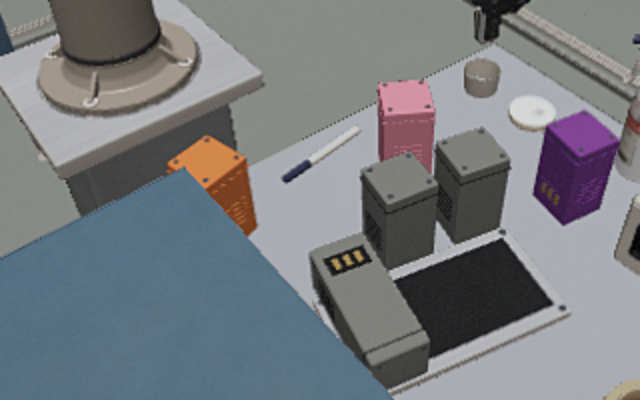

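The tall pack lies flat on the pad with its contacts up at (345,260) in the crop. Its foot is about 15 mm over the edge, and the short packs have not moved. The gripper is clear of everything.

```bash
python3 -c "
from workcell import robot;print(robot.sign_off())"
```

```text
the job is handed in; nothing more can be done
None
```

The tall pack is tipped over and lies flat on the pad with its brass contacts up, the two short packs still stand where they were, and the job is handed in; the foot kicked back about 30 mm over the edge as it fell, so I slid the pack forward to about 15 mm, without lifting it.

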